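Push a carton of dried bananas past the date coder

TASK

Press the green start button on top of the date coder all the way down, then slide the carton against the fence and push it through the narrow gap between the print head and the fence, until it lies against the end stop and square along the fence. Push it flat along the steel bed without picking it up or tipping it, don't jam it hard into the delicate print head, and leave the jar, the tape roll and the spare ink cartridge where they are.

Things in the scene. Friction and masses are not known exactly. Their poses are not given: they have to be found in the camera images.
- coder: Hand-slide date coder, fixed on the bench: a flat steel bed, its top 20 mm above the bench. Origin at bench height, under the middle of the lane, midway along the print head; x points across the lane to the fence, y along the lane in the direction of travel, z up. The bed spans x -180 to +70 mm, y -290 to +200 mm of this frame.
- fence_face (a point): Fence: straight aluminium bar along the whole bed, 30 mm high above it, its face at coder x = +48 mm. This point is on that face, opposite the middle of the print head, half-way up; axes as the coder's. A small black photocell on top of the fence (coder y = -45 mm, 56 mm above the bed) stays out of the lane.
- stop_face (a point): End stop: aluminium bar across the end of the lane, 30 mm high above the bed, its face at coder y = +185 mm, from coder x -82 to +48 mm. This point is on that face at the middle of the lane, half-way up; axes as the coder's.
- head: White print head with steel nozzle plate, fixed on the bed opposite the fence: 58 mm high above the bed, 60 mm long along the lane (coder y -30 to +30 mm), 129 mm across (coder x -177 to -48 mm). The gap from nozzle plate to fence is 96 mm wide. Upstream of it the lane is open to -x. Origin on the bed at coder x = -50 mm, y = 0; axes as the coder's. It does not yield.
- start_top (a point): Centre of the top of the green start button, 24 mm across, in a black housing on top of the print head, at coder x = -112 mm, y = 0, 100 mm above the bench when up. The housing is 40 mm across; the button stands 10 mm out of it when up, 4 mm when down. It is pressed straight down.
- start (a joint): Travel of the start button: 0 up, 0.006 m fully down; a spring returns it; fully down takes 5 N.
- carton_center (a point): Centre of the carton (half-way up), axes the carton's: a closed brown box with a yellow and green band, 90 mm wide (its x), 120 mm long (its y), 45 mm high, 0.17 to 0.34 kg. It starts flat on the bed upstream of the print head, away from the fence, turned up to 0.45 rad from the lane; its long side is to run along the lane. It slides easily.
- jar_center (a point): Centre of a jar of dried bananas, 64 mm across, 85 mm high, standing on the bench behind the fence. Leave it.
- tape_center (a point): Centre of a roll of tan tape lying flat, 90 mm across, 40 mm high, on the bench behind the fence. Leave it.
- cartridge_center (a point): Centre of a spare ink cartridge (26 x 60 mm, 48 mm high, black and blue with an orange catch) standing on the near part of the bed downstream of the print head. Leave it.
Not all that is in view belongs to the job. Leave any blue or pink look-alike of the part that bears carton_center alone.

How it is judged:
By the outcome, as a careful person would: the job done as asked, in the order asked, and still so for the second after the job is handed in, with the robot touching nothing.
It also fails if it takes over 58 s, if anything falls off the work surface, if the arm or the gripper's body presses on something with over 40 N, if the wrist force passes 120 N, or if a joint passes its speed limit or range.

ROBOT

A 6-joint arm with a two-finger parallel gripper is mounted at the origin on the work surface. World frame = base frame: x ahead of the robot, y to its left, z up, the work surface at z = 0. Lengths are in mm, angles in degrees, forces in N, time in s.
With the tool pointing down it reaches from about 250 to 800 mm from the base axis. Payload 3.9 kg.
Tool frame: the origin (TCP) lies midway between the tips of the shut fingers; the grasp point (between the pads) lies 19 mm behind it (ctrl.tcp_to_grasp is the distance from the TCP to the grasp point, in mm); z points along the fingers, y is the line along which they close (so a half turn about z gives the same grasp; the last joint's range is limited). The gripper opens to 85 mm and grips with 20 to 120 N. Pads are 22 mm wide; open, the fingers measure 114 mm over their backs; the gripper's body (76 mm by 85 mm) begins 54 mm behind the grasp point. The pads swing forward as they close: fully open they stand 13 mm farther back than shut.
Start: joints at [-75.688, 14.897, -7.913, 67.191, 0, 90], TCP at [129.781, -508.696, 231.304] pointing down, gripper open.
Joint ranges: [-159.42, 159.42], [-47.68, 98.78], [-73.54, 78.23], [-108.79, 121.32], [-90, 84.71], [-180, 180]. Speed limits (degrees/s): [147.25, 147.25, 180, 180, 180, 180].

INTERFACE

Orientations are given as [roll, pitch, yaw] about the fixed x, y, z axes, in that order (R = Rz(yaw) Ry(pitch) Rx(roll)).
In Python, from station import ctrl, effector, kin, grab_frame, camera_params, job, cut_out, place_of, sensors gives the robot as it stands. Calls block until the motion is done:
- ctrl.move_ptp(position, orientation): joint-space move of the TCP to a pose.
- ctrl.servo_line(position, max_speed=150, orientation=None, f_stop=None): straight line of the TCP; orientation=None keeps the orientation; max_speed is the mean speed in mm/s. With f_stop (N) it stops when the force on the tool has changed by that much, and returns True; else False.
- ctrl.movej(angles): joint-space move.
- effector.let_go() and effector.clamp(grip_force=None): open the fingers fully, or close them until they stop; grip_force is the grip in N (None keeps the last).
- ctrl.hold(seconds).
- kin.solve_ik(position, orientation): joint angles nearest the present ones, or None.
- grab_frame(name): name is "scene" or "top" or "wrist"; returns the picture (384x512x3 uint8, red, green, blue); there is no depth.
- camera_params(name): a dict with "intrinsics" (3x3 intrinsics, pixels), "camera_from_world" (4x4, takes a point from world to camera coordinates); the wrist camera has in their place "hand_eye" (4x4, takes a point from camera to tool coordinates, whose origin is the TCP and whose axes are the flange's). Camera axes: x right, y down, z forward; pixel columns grow to the right and rows downward; lengths in mm; the calibration is good to about 2 mm. A picture is of the moment at which its call begins: read the wrist's pose just before it. camera_params takes no time and is no camera call.
A pose or a line that the arm cannot do raises ctrl.IKError and nothing moves.
- job.close_job(): hands the job in; it is judged then, once.
Trained networks look in the newest picture that a camera, given by its name, has taken for a name from the list of things; names that differ only in an ending like _2 or _b are one class to them, and where a whole thing is asked for, a point or a joint stands for the part that bears it (a point fixed in the world has none). Each returns a list of dicts, best first, with "conf" (0 to 1); they miss things now and then, are a little off and sometimes report something else, mostly with a low value. They report only what shows in the picture. A call takes as long as a camera call. They do not tell look-alikes from the thing itself.
- cut_out(camera, label): "mask" (384x512 bool, what is visible of it) and "bbox" ([left, top, right, bottom] in pixels, round what is visible of it).
- place_of(camera, label): "at" ([column, row] in pixels: a listed point, or the origin of a listed thing).
Readings, each from a call of its own:
- sensors.current_t(): time.
- sensors.current_joint_positions(): joint angles.
- sensors.current_qd(): joint speeds.
- sensors.current_joint_torque(): joint torques, N m.
- sensors.current_tool_pos(): TCP position.
- sensors.current_tool_rot(): TCP orientation.
- sensors.current_contact_force(): force on the tool from outside, world axes, zero at the start.
- sensors.current_torque(): the same for the moment, N m.
- sensors.current_opening(): opening from 0.0 (shut) to 1.0 (fully open).
- sensors.current_grip_force(): force on a finger pad.
Only numpy, scipy, OpenCV 4.12 (cv2) and the standard library are available. Lean on these libraries where they do the work, as an engineer would, in place of code of your own. Each camera call takes 0.05 s, during which the arm holds its last target. There are 200 camera calls.

## Working session

There is one attempt and no reset: what is moved stays moved. The work goes in short steps, each a Python script; the robot and the scene stay as the last script left them, time stands still between calls to the robot, and variables do not carry over. Pictures are saved under pics/ and viewed, at most 10 in all, crops included, and the job is handed in when it is done.

```bash
mkdir -p pics; ls; cat > h.py <<'E'
import numpy as np, cv2
from station import *
def save(n,im): cv2.imwrite(f'pics/{n}.png',cv2.cvtColor(im,cv2.COLOR_RGB2BGR))
def proj(cam,p):
    c=camera_params(cam);K=np.array(c['intrinsics']);T=np.array(c['camera_from_world'])
    q=(T[:3,:3]@np.atleast_2d(p).T+T[:3,3:]);q=K@q;return (q[:2]/q[2]).T
def ray(cam,uv,z):
    c=camera_params(cam);K=np.array(c['intrinsics']);T=np.array(c['camera_from_world'])
    R=T[:3,:3];o=-R.T@T[:3,3];d=R.T@np.linalg.inv(K)@np.array([uv[0],uv[1],1.]);return o+d*(z-o[2])/d[2]
E
python3 - <<'E'
from h import *
ims=[]
for c in('top','scene'):
    im=grab_frame(c);ims.append(im)
    for l in('coder','fence_face','stop_face','head','start_top','carton_center','jar_center','tape_center','cartridge_center'):
        print(c,l,[(round(r['conf'],2),np.round(r['at'],1).tolist()) for r in place_of(c,l)][:3])
    print([(round(r['conf'],2),r['bbox'],int(np.sum(r['mask']))) for r in cut_out(c,'carton_center')])
save('a',cv2.resize(ims[0],(800,600)));save('b',cv2.resize(ims[1],(800,600)))
E
```

```text
pics
top coder [(0.57, [218.4, 169.4])]
top fence_face [(0.8, [221.1, 148.8])]
top stop_face [(0.71, [152.0, 161.3])]
top head [(0.56, [218.1, 183.4])]
top start_top [(0.52, [212.4, 203.7]), (0.27, [152.0, 162.8])]
top carton_center [(0.94, [156.0, 281.4]), (0.87, [364.5, 185.3]), (0.8, [358.3, 253.6])]
top jar_center [(0.68, [269.7, 116.1])]
top tape_center [(0.62, [192.6, 110.9])]
top cartridge_center [(0.75, [166.1, 210.0]), (0.59, [209.2, 203.6]), (0.5, [150.3, 160.2])]
[(0.95, [331.6, 225.2, 387.1, 282.8], 1768), (0.88, [340.6, 161.6, 396.0, 208.2], 1535), (0.85, [301.9, 72.8, 357.1, 123.7], 1569), (0.82, [262.2, 158.3, 316.6, 198.4], 1601), (0.61, [128.7, 256.3, 187.0, 308.9], 1649)]
scene coder [(0.68, [272.6, 248.0])]
scene fence_face [(0.79, [263.8, 252.7]), (0.4, [344.6, 226.9])]
scene stop_face [(0.67, [334.5, 279.0])]
scene head [(0.67, [284.4, 229.1])]
scene start_top [(0.58, [300.7, 196.6])]
scene carton_center [(0.89, [210.0, 130.5]), (0.89, [376.3, 187.1]), (0.85, [171.7, 166.5])]
scene jar_center [(0.8, [195.6, 247.3])]
scene tape_center [(0.97, [271.0, 306.6])]
scene cartridge_center [(0.76, [340.8, 226.0])]
[(0.72, [199.9, 172.1, 250.8, 227.3], 1586), (0.68, [192.0, 115.1, 231.2, 151.5], 1086), (0.65, [353.1, 164.9, 405.2, 214.7], 1526), (0.64, [146.0, 150.0, 196.3, 186.7], 1398)]
```

View pics/a.png

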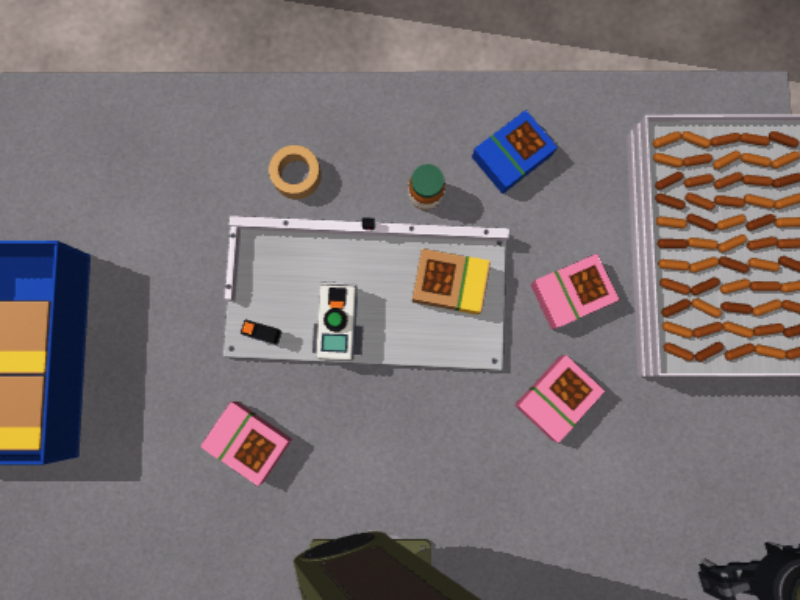

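View pics/b.png

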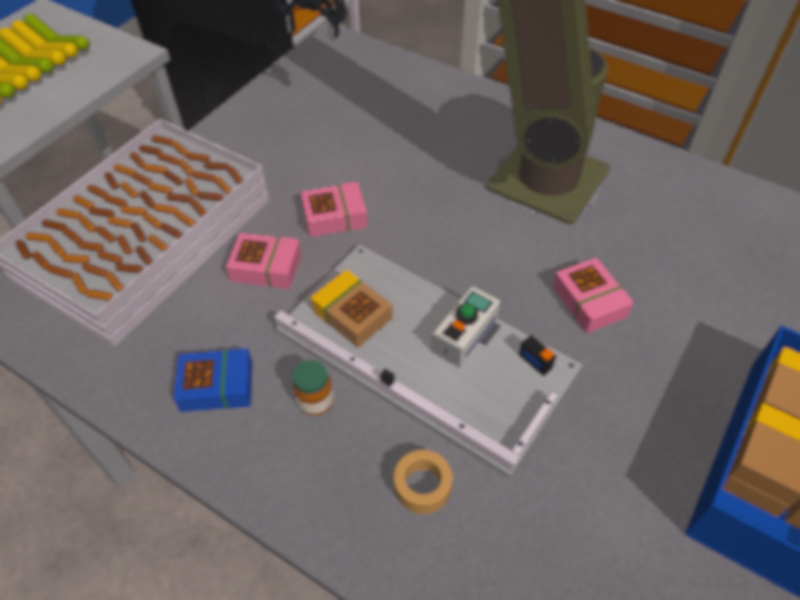

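The top view shows the tan-brown carton with a yellow and green band on the bed at about (450,280) of 800 px. The fence runs along the upper edge, travel is to the left, and the head with its green button is at (335,320).
Carton candidates:
- **Tan-brown, (450,280):** on the bed upstream of the head, so this is the one that fits.
- **Pink, (575,290), (560,397), (245,443):** look-alikes.
- **Blue, (514,150):** look-alike.

Next I'll confirm it in a crop with the fitted coder overlaid.

```bash
cat > fit.py <<'E'
from h import *
from scipy.optimize import least_squares
P={'coder':(0,0,0),'fence_face':(48,0,35),'stop_face':(0,185,35),'head':(-50,0,20),'start_top':(-112,0,100)}
def tw(q,p):
    p=np.atleast_2d(np.array(p,float));c,s=np.cos(q[2]),np.sin(q[2])
    return np.c_[q[0]+c*p[:,0]-s*p[:,1],q[1]+s*p[:,0]+c*p[:,1],p[:,2]]
E
python3 - <<'E'
from fit import *
obs=[];im={}
for c in('top','scene'):
    im[c]=grab_frame(c)
    for l,p in P.items():
        r=place_of(c,l)
        if r: obs.append((c,l,p,np.array(r[0]['at']),1.))
    hsv=cv2.cvtColor(im[c],cv2.COLOR_RGB2HSV)
    g=cv2.inRange(hsv,(55,150,50),(75,255,255));n,_,st,ce=cv2.connectedComponentsWithStats(g)
    print(c,[(st[i][4],ce[i].round(1)) for i in range(1,n) if st[i][4]>15])
q0=np.array([*ray('top',(218,169),0)[:2],0.])
f=lambda q:np.concatenate([(proj(c,tw(q,p))[0]-a)*w for c,l,p,a,w in obs])
r=least_squares(f,q0,loss='soft_l1',x_scale=[1,1,.01]);q=r.x;print(q,np.degrees(q[2]))
for o,e in zip(obs,f(q).reshape(-1,2)):print(o[0],o[1],e.round(1))
for c in im: print(c,'btn pred',proj(c,tw(q,P['start_top'])))
for l in('carton_center','cartridge_center'):
  for x in cut_out('scene',l)+[]: print(l,'scene',x['conf'],x['bbox'])
print(camera_params('wrist'))
# carton from top: warm colours mask within bbox
grab_frame('top')
m=[x for x in cut_out('top','carton_center') if 255<x['bbox'][0]<270][0]['mask']
np.save('q.npy',q)
k=4;big=cv2.resize(im['top'][125:250,135:335],None,fx=k,fy=k,interpolation=cv2.INTER_CUBIC)
def dr(pts,col):
    uv=((proj('top',tw(q,pts))-[135,125]+.5)*k).astype(int);cv2.polylines(big,[uv.reshape(-1,1,2)],True,col,1)
dr([(-180,-290,20),(70,-290,20),(70,200,20),(-180,200,20)],(255,0,0))
dr([(48,-290,50),(48,200,50)],(255,0,255))
dr([(-177,-30,78),(-48,-30,78),(-48,30,78),(-177,30,78)],(0,0,255))
dr([(-82,185,50),(48,185,50)],(255,0,255))
cs,_=cv2.findContours(m.astype(np.uint8),cv2.RETR_EXTERNAL,cv2.CHAIN_APPROX_NONE)
cv2.polylines(big,[((cs[0]-[135,125]+.5)*k).astype(int)],True,(0,255,0),1)
save('c',big)
E
```

```text
top [(np.int32(68), array([214. , 203.9]))]
scene [(np.int32(38), array([299.1, 198.4]))]
[ 5.82895736e+02  5.21728117e+01 -5.40434455e-02] -3.096461339567204
top coder [-1.6  2.1]
top fence_face [-0.2  0.4]
top stop_face [-0.7  0.1]
top head [-1.4 -0.4]
top start_top [ 0.8 -0.4]
scene coder [ 1.8 -0.6]
scene fence_face [-1.1 -2.4]
scene stop_face [-0.1  2. ]
scene head [-1.3  0.2]
scene start_top [-2.4 -0.1]
top btn pred [[212.93191735 203.98479491]]
scene btn pred [[298.9020791  197.52256215]]
carton_center scene 0.79 [197.4, 172.2, 250.9, 224.7]
carton_center scene 0.72 [353.2, 165.6, 403.5, 212.8]
carton_center scene 0.71 [193.7, 114.7, 233.1, 150.3]
carton_center scene 0.69 [145.5, 149.2, 196.6, 183.2]
carton_center scene 0.57 [113.6, 222.5, 162.5, 260.7]
cartridge_center scene 0.66 [331.7, 211.4, 356.8, 239.8]
{'intrinsics': array([[313.50667736,   0.        , 255.15419274],
       [  0.        , 313.50667736, 191.37328997],
       [  0.        ,   0.        ,   1.        ]]), 'hand_eye': array([[ 6.44282814e-04, -9.47364637e-01, -3.20155946e-01,
         8.22614696e+01],
       [ 9.99998949e-01,  1.94611697e-04,  1.43653087e-03,
         1.22770572e+00],
       [-1.29861245e-03, -3.20156535e-01,  9.47363767e-01,
        -1.44613135e+02],
       [ 0.00000000e+00,  0.00000000e+00,  0.00000000e+00,
         1.00000000e+00]])}
```

View pics/c.png

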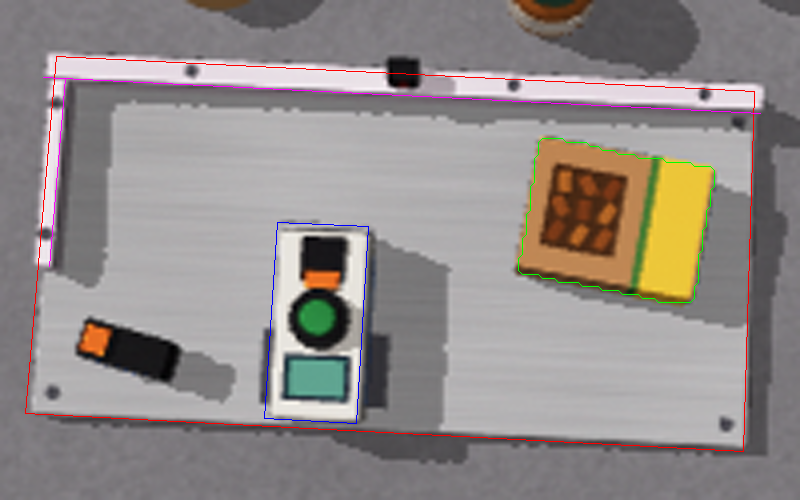

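The crop confirms it: the tan carton with the yellow and green band lies on the bed (crop ~(615,220)), apart from the pink and blue ones. The coder fit overlays the fence well. Next I'll fit the carton and press the button.

```bash
cat >> fit.py <<'E'
def carton(q,cam='top',s0=None,mask=None):
    """carton pose in coder frame (x,y,yaw) by silhouette IoU"""
    def sil(s):
        c,t=np.cos(s[2]),np.sin(s[2])
        pts=[(s[0]+c*a-t*b,s[1]+t*a+c*b,z) for a in(-45,45) for b in(-60,60) for z in(20,65)]
        h=cv2.convexHull(((proj(cam,tw(q,pts))+.5)*8).astype(np.float32)).astype(np.int32)
        o=np.zeros((384*8,512*8),np.uint8)[:,:];cv2.fillConvexPoly(o,h,1)
        return cv2.resize(o*255,(512,384),interpolation=cv2.INTER_AREA)/255.
    from scipy.optimize import minimize
    r=minimize(lambda s:np.abs(sil((s[0],s[1],s[2]/100))-mask).sum(),[s0[0],s0[1],s0[2]*100],method='Nelder-Mead',options=dict(initial_simplex=np.array([[0,0,0],[8,0,0],[0,8,0],[0,0,12]])+[s0[0],s0[1],s0[2]*100],maxiter=80))
    return np.array([r.x[0],r.x[1],r.x[2]/100]),r.fun
E
python3 - <<'E'
from fit import *
q=np.load('q.npy');th=q[2]
grab_frame('top')
m=[x for x in cut_out('top','carton_center') if 255<x['bbox'][0]<270][0]['mask']
ce=ray('top',np.argwhere(m).mean(0)[::-1],55)
c,s=np.cos(th),np.sin(th);d=ce[:2]-q[:2];s0=(c*d[0]+s*d[1],-s*d[0]+c*d[1],-0.1)
print('s0',s0)
print('carton',*carton(q,'top',s0,m.astype(float)))
gt=ray('top',(214,203.9),100);print('button top ray',gt,'fit',tw(q,P['start_top'])[0])
b=(gt+tw(q,P['start_top'])[0])/2
yaw=np.degrees(th)-90
print('rot0',sensors.current_tool_rot(),sensors.current_t())
O=[180,0,yaw]
effector.clamp(20)
ctrl.move_ptp([b[0],b[1],125],O)
h=ctrl.servo_line([b[0],b[1],88],max_speed=25,orientation=O,f_stop=15)
print(h,sensors.current_tool_pos(),sensors.current_contact_force())
ctrl.hold(.2);print(sensors.current_tool_pos(),sensors.current_contact_force())
ctrl.servo_line([b[0],b[1],150]);print(sensors.current_t(),sensors.current_contact_force())
E
```

```text
s0 (np.float64(-31.794563991351986), np.float64(-195.03316687529667), -0.1)
carton [-3.04812414e+01 -1.94160407e+02 -1.42524914e-01] 54.14117647058824
button top ray [471.27244238  55.48351453 100.        ] fit [471.05925477  58.22273158 100.        ]
rot0 [-1.79999491e+02 -3.04304647e-04  1.43128836e+01] 2.0
True [471.04002546  56.87509609  93.99940112] [-1.27197552 -0.208422    7.45522239]
[471.05783607  56.86350243  93.98095134] [-1.2528693  -0.08703497  6.43875303]
7.1583 [-0.3995853  -0.40042929 -0.36062137]
```

```bash
cat >> fit.py <<'E'
q=np.load('q.npy');O=[180,0,np.degrees(q[2])-90]
W=lambda x,y,z:tw(q,(x,y,z))[0].tolist()
def C():  # tcp in coder frame
    p=np.array(sensors.current_tool_pos());d=p[:2]-q[:2];c,s=np.cos(q[2]),np.sin(q[2])
    return np.round([c*d[0]+s*d[1],-s*d[0]+c*d[1],p[2]],1)
def topmask():
    im=grab_frame('top')
    return im,[(r['conf'],r['bbox'],r['mask']) for r in cut_out('top','carton_center')]
E
python3 - <<'E'
from fit import *
ctrl.move_ptp(W(-112,-100,150),O)
ctrl.move_ptp(W(-125,-205,110),O)
print(ctrl.servo_line(W(-125,-205,28),max_speed=100,f_stop=10),C())
print(ctrl.servo_line(W(-45,-205,28),max_speed=35,f_stop=8),C(),sensors.current_contact_force())
ctrl.hold(.2);print(C(),sensors.current_contact_force())
ctrl.servo_line(W(-100,-205,28))
ctrl.servo_line(W(-100,-205,110))
ctrl.move_ptp(W(-120,-340,110),O)
im,ms=topmask()
for cf,bb,m in ms:
    uv=np.argwhere(m).mean(0)[::-1]
    if 240<uv[0]<320 and 145<uv[1]<200: print('carton',*carton(q,'top',(2,-194,0.01),m.astype(float)))
print(sensors.current_t())
save('d',cv2.resize(im[125:250,135:335],None,fx=4,fy=4))
E
```

```text
False [-124.4 -204.9   28.5]
True [ -54.7 -204.8   27.3] [0.85471413 0.03934067 0.80967162]
[ -55.5 -204.8   26.9] [ 0.31480045 -0.27350505 -0.15248297]
carton [ 4.67491752e+00 -1.87280244e+02  1.85736540e-03] 43.14509803921569
12.9917
```

View pics/d.png

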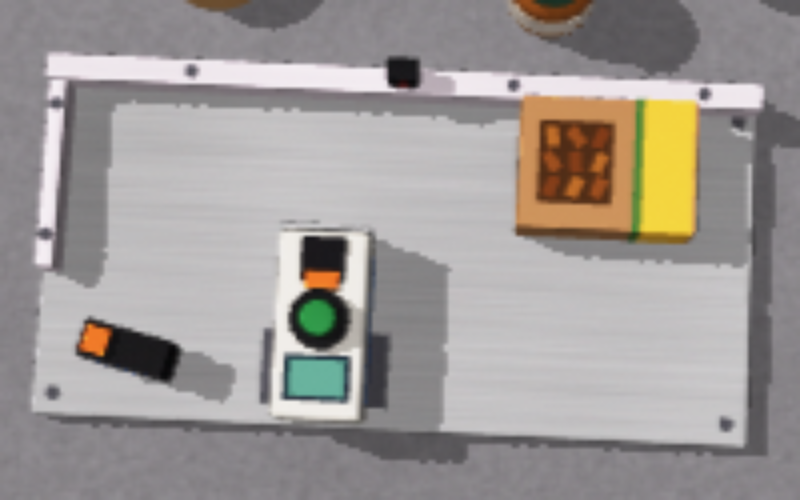

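The carton now lies square against the fence (crop ~(605,165)), and nothing else has moved. Next I'll push it along the lane and check it before it enters the gap.

```bash
cat > look.py <<'E'
from fit import *
def look(y,n=None):
    im,ms=topmask();pc=proj('top',W(3,y,45))[0]
    for cf,bb,m in ms:
        uv=np.argwhere(m).mean(0)[::-1]
        if np.hypot(*(uv-pc))<12: s,f=carton(q,'top',(3,y,0.01),m.astype(float));print('carton',s.round(3),round(f,1),cf)
    if n: save(n,cv2.resize(im[125:250,135:335],None,fx=4,fy=4))
E
python3 - <<'E'
from look import *
ctrl.move_ptp(W(0,-290,110),O)
print(ctrl.servo_line(W(0,-290,40),max_speed=100,f_stop=10),C())
print(ctrl.servo_line(W(0,-180,40),max_speed=40,f_stop=12),C(),sensors.current_contact_force())
look(-110,'e')
print(sensors.current_t())
E
```

```text
False [   0.3 -290.4   40.6]
False [  -0.4 -180.2   40. ] [-2.34500808 -3.97553818  2.07593313]
carton [ 5.87600e+00 -1.04396e+02  1.70000e-02] 718.8 0.83
17.425
```

View pics/e.png

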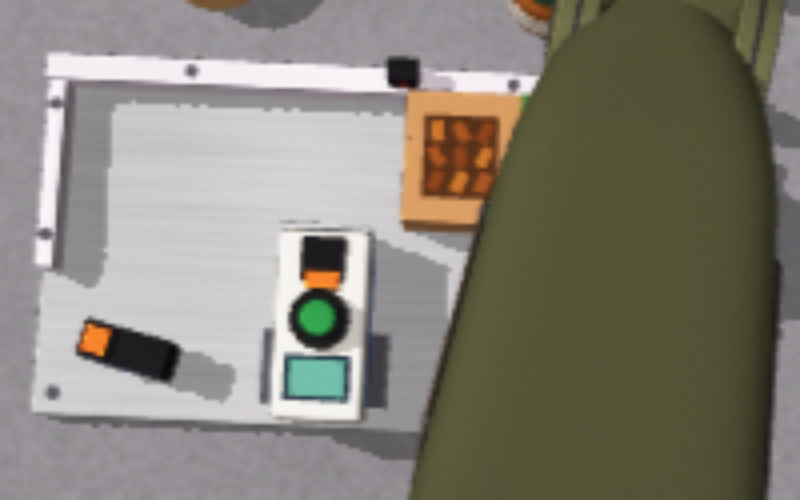

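The carton is flush with the fence with its front just before the head (front edge at crop ~(405,160)), and its lower edge clears the nozzle plate. I'll push it through, guarded by force.

```bash
python3 - <<'E'
from look import *
h=ctrl.servo_line(W(0,66,40),max_speed=40,f_stop=10);print(h,C(),sensors.current_contact_force())
ctrl.hold(.2);print(C(),sensors.current_contact_force())
look(120,'f')
print(sensors.current_t())
E
```

```text
True [-2.3 52.8 39.6] [ 0.02776621  0.54503825 -0.03564097]
[-2.9 51.8 39.1] [-0.97300012 -0.33739228  0.1790338 ]
22.875
```

View pics/f.png

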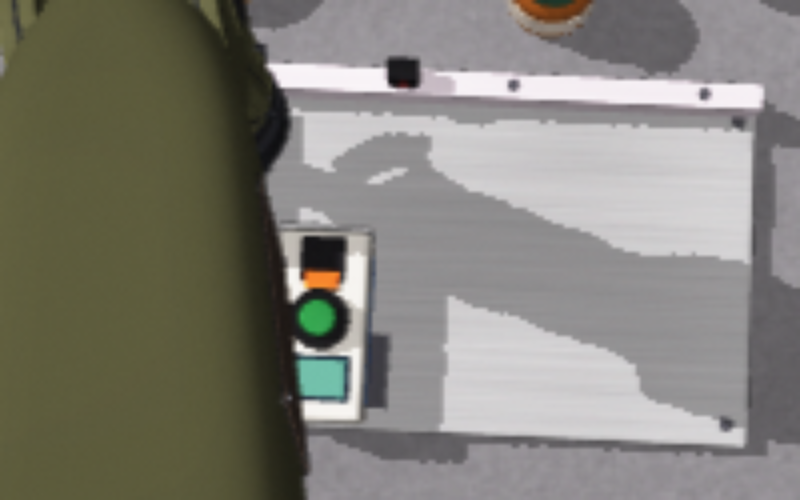

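The arm hides the carton, but the push stopped at y=52.8, where the end stop was expected. I'll press gently once more, back off and look.

```bash
python3 - <<'E'
from look import *
h=ctrl.servo_line(W(-1,62,39),max_speed=12,f_stop=6);print(h,C(),sensors.current_contact_force())
ctrl.servo_line(W(-1,30,40),max_speed=60)
ctrl.servo_line(W(-1,30,140))
ctrl.move_ptp(W(-30,-230,160),O)
look(125,'g')
print(sensors.current_t())
E
```

```text
True [-3.1 52.6 38.6] [-0.58580614 -0.12024336 -0.0089302 ]
carton [ 3.18300e+00  1.22703e+02 -4.00000e-03] 59.8 0.78
25.7917
```

View pics/g.png

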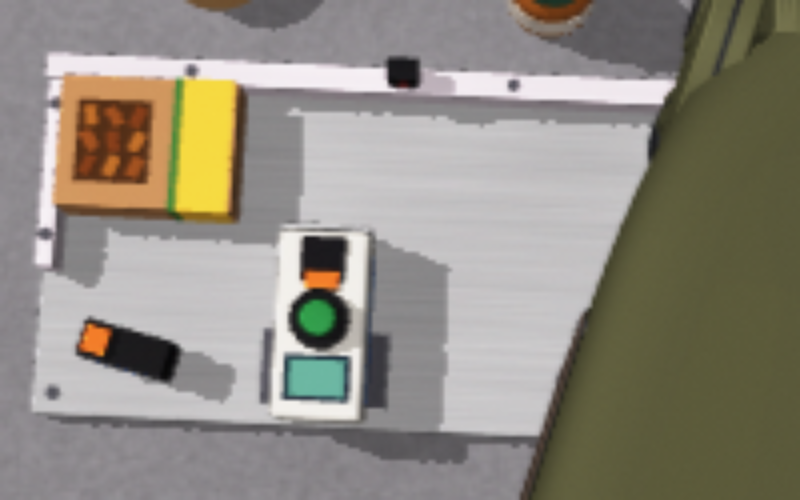

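The carton lies at the end stop and along the fence (crop ~(148,147)); the cartridge, jar and tape haven't moved. I'll give its open side one gentle press to seat it on the fence, and then nudge it against the stop.

```bash
python3 - <<'E'
from look import *
ctrl.move_ptp(W(-72,122,150),O)
print(ctrl.servo_line(W(-72,122,35),max_speed=80,f_stop=8),C())
print(ctrl.servo_line(W(-45,122,35),max_speed=12,f_stop=5),C())
ctrl.servo_line(W(-72,122,35),max_speed=60)
ctrl.servo_line(W(-72,122,150))
ctrl.move_ptp(W(0,25,140),O)
print(ctrl.servo_line(W(0,25,40),max_speed=80,f_stop=8),C())
print(ctrl.servo_line(W(0,62,40),max_speed=12,f_stop=5),C())
ctrl.servo_line(W(0,30,40),max_speed=60)
ctrl.servo_line(W(0,30,140))
ctrl.move_ptp(W(-30,-230,160),O)
look(125,'i')
print(sensors.current_t())
E
```

```text
False [-71.5 122.2  35.5]
True [-56.4 121.8  34.4]
False [ 0.6 25.1 40.6]
True [-0.5 52.8 39.5]
carton [3.15200e+00 1.23068e+02 1.40000e-02] 69.3 0.67
37.975
```

View pics/i.png

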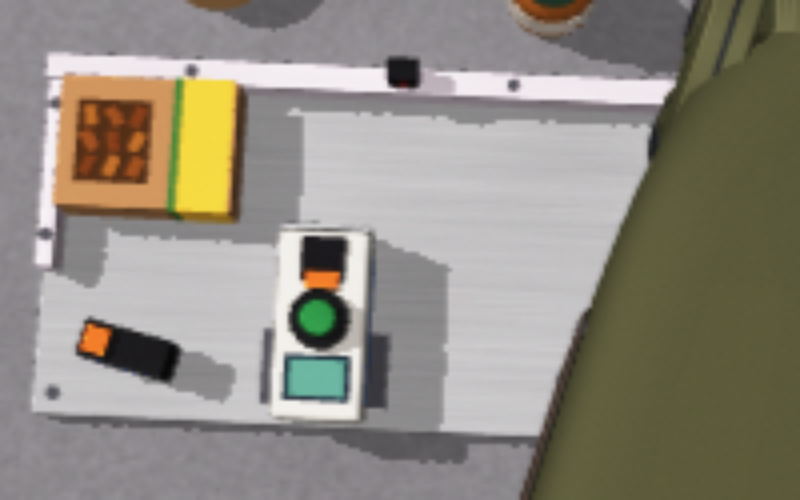

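The carton is square in the corner of fence and stop (crop ~(148,147)), everything else is in place and the arm is clear, so I'm handing in.

```bash
python3 -c "
from station import *
print(job.close_job())"
```

```text
the job is handed in; nothing more can be done
None
```

I pressed the start button fully down (6 mm), then pushed the carton flat through the gap to the end stop and square along the fence; in the last picture the jar, tape and cartridge were where they started, and I handed the job in at about 38 s, without a verdict shown.

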